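# Load the light-curing unit and lower its cover

## Robot

A 6-joint arm with a two-finger parallel gripper is mounted at the origin on the work surface. World frame = base frame: x ahead of the robot, y to its left, z up, the work surface at z = 0. Lengths are in mm, angles in rad, forces in N, time in s.
With the tool pointing down it reaches from about 350 to 875 mm from the base axis. Payload 4.2 kg.
Tool frame: the origin (TCP) lies at the very end of the fingers, on their centre line; the grasp point (between the pads) lies 19 mm behind it (arm.pinch_z is the distance from the TCP to the grasp point, in mm); x points along the fingers, y is the direction in which the jaws open and shut, and the axes are right-handed (so a half turn about x gives the same grasp; the last joint's range is limited). The gripper opens to 85 mm and grips with 20 to 120 N. Pads are 22 mm wide; open, the fingers measure 114 mm over their backs; the gripper's body (76 mm by 85 mm) begins 54 mm behind the grasp point. The pads swing forward as they close: fully open they stand 13 mm farther back than shut.
Start: joints at [-0.963, 0.385, 0.008, 0, -1.194, -0.259], TCP at [213.621, -587.337, 231.312] pointing down, gripper open.
Joint ranges: [-3.14, 3.14], [-1.21, 2.06], [-1.07, 1.41], [-3.16, 2.05], [-2.99, -0.16], [-3.1, 3.1]. Speed limits (rad/s): [2.79, 2.79, 3.14, 3.14, 3.14, 3.14].

## Interface

Orientations are given as a unit quaternion [x, y, z, w].
In Python, from bench import arm gives the robot as it stands.
- The arm moves only by the tool drive_tool, never from a script. Its argument "motion" is a list of rows, each a list of 4 numbers: the shift along the tool's x, y, z in mm, then the turn about the tool's x in degrees. In form: [[dx, dy, dz, spin], ...]. A call has 1 to 10 rows; each row shifts and turns the commanded pose from where the row before left it, along the tool's axes as they then stand; what a row does not reach is not made up. A row lasts 1/12 s, in which the tool goes at most 41.7 mm and 7.16 degrees, less where a joint would pass 70% of its speed; a pose out of reach is approached as far as the arm can. A call with a gripper value outside its range is refused whole. "grip" is the finger opening in mm, from 0 to 85.4, set as the call begins (left out, the last holds). The fingers move at their own pace and stop on an object; the grip force is fixed at half the most. Time passes only in rows, so rows that do not move let the fingers close. It gives the time, the measured TCP pose, the force and the opening at its end, in the units of the state.
- arm.read_state(): the state, without advancing time (a new reading comes with each control period).
- arm.get_image(name): name is "side" or "top"; returns the picture (420x560x3 uint8, red, green, blue); there is no depth.
- arm.calibration(name): a dict with "K" (3x3 intrinsics, pixels), "distortion" ([k1, k2, p1, p2, k3] as OpenCV has them; the pictures are not rectified), "eye" and "attitude" of the camera in the world. Camera axes: x right, y up, looking along -z (the intrinsics and any distortion apply to the point x, -y, -z); pixel columns grow to the right and rows downward; lengths in mm; the calibration is good to about 2 mm. A picture is of the moment at which its call begins. calibration takes no time and is no camera call.
- arm.job_done(): hands the job in, once; it reports no verdict.
The state is a dict: "clock": time; "joints": joint angles; "joint_vel": joint speeds; "joint_efforts": joint torques, N m; "position": TCP position; "ee_rot": TCP orientation; "contact_force": force on the tool from outside, world axes, zero at the start; "wrist_torque": the same for the moment, N m; "gripper_width": finger opening in mm.
Only numpy, scipy, OpenCV 4.12 (cv2) and the standard library are available. Lean on these libraries where they do the work, as an engineer would, in place of code of your own. Each camera call takes 0.05 s, during which the arm holds its last target. There are 200 camera calls.

## Task

Set the two plaster casts on the two D-shaped pads of the light-curing unit, one on each (either way round), base down and with the flat heel towards the hinge as the pads show. Then lower the amber cover gently until it is fully shut, without letting it drop or slam, and let go. Leave everything else on the bench where it is.

Things in the scene. Friction and masses are not known exactly. Their poses are not given: they have to be found in the camera images.
- cast_pink: plaster dental cast, pink denture plate and white teeth on top, base down. D outline from above: 66 mm from flat heel to round front, 58 mm wide with parallel sides over the heel half; base 26 mm tall, 39 mm with teeth; 0.16 kg, varies. Origin: centre of underside, 33 mm from the heel. x axis: from heel to round front; z up. Grip across the 58 mm width, best 6 mm from the origin towards the heel
- cast_blue: plaster dental cast, blue denture plate and white teeth on top, base down. D outline from above: 66 mm from flat heel to round front, 58 mm wide with parallel sides over the heel half; base 26 mm tall, 39 mm with teeth; 0.16 kg, varies. Origin: centre of underside, 33 mm from the heel. x axis: from heel to round front; z up. Grip across the 58 mm width, best 6 mm from the origin towards the heel
- cast_pink_heel (a point): middle of the lower edge of this cast's flat heel (at x = -33 mm in the cast's frame)
- cast_blue_heel (a point): middle of the lower edge of this cast's flat heel (at x = -33 mm in the cast's frame)
- unit: light-curing unit standing fixed on the bench: white base 220 mm (its x) by 170 mm (its y), 50 mm tall with a flat bright top without walls; its hinge runs along x at its -y edge, its open side is +y. Origin: centre of its underside, z up. Its yaw varies
- pad_near (a point): centre of the black D-shaped pad at the unit's -x end (nearer the robot), on the unit's flat top 50 mm above the bench. Axes as the unit's: y points to the D's round front, the D's flat side (-y) faces the hinge. Flat print, no recess; a cast's outline plus 3 mm all round; the pad centres are 100 mm apart
- pad_far (a point): centre of the black D-shaped pad at the unit's +x end (farther from the robot), on the unit's flat top 50 mm above the bench. Axes as the unit's: y points to the D's round front, the D's flat side (-y) faces the hinge. Flat print, no recess; a cast's outline plus 3 mm all round; the pad centres are 100 mm apart
- hood (a joint): angle of the amber see-through cover (0.4 kg, 220 x 170 x 62 mm, open underneath) about its hinge: 0 = fully shut on its stop, grows as it opens, 1.65 = open at its back stop. Starts open (1.45 to 1.65) and stays there by hinge friction and weight; below about 0.7 it falls shut by itself if let go. Moved by its handle bar
- hood_hinge (a point): middle of the hinge line, on the unit's -y edge, 50 mm above the bench. The frame turns with the cover: x along the hinge (turning axis, positive opens), y from the hinge to the cover's front rim, z out of its roof
- hood_handle (a point): middle of the cover's handle: black round bar, 12 mm thick, parallel to the hinge, 104 mm clear between its posts, 55 mm off the cover's front wall. At y = 225, z = 35 mm in the hinge frame; 85 mm above the bench when shut. Axes as the hinge's. The bar turns in a pinch grip, so the gripper can point down along the whole arc
- pot: small black screw-top jar with an orange cap, 58 mm across and 55 mm tall; shares the bench spots of the casts; bystander, origin at the centre of its underside
- bottle: amber glass bottle with a white cap, 48 mm across, 110 mm tall; bystander, origin at the centre of its underside
- bowl: green mixing bowl, 120 mm across, 50 mm tall; bystander, origin at the centre of its underside
- spatula: spatula about 180 mm long lying on the bench; bystander
- brush: brush about 160 mm long lying on the bench; bystander
- tub: white tub with an orange cap, 72 mm across, 75 mm tall; bystander, origin at the centre of its underside
- beaker: glass beaker, 70 mm across, 80 mm tall; bystander, origin at the centre of its underside
There are look-alikes about, which are no part of the job. Leave any purple or yellow look-alike of the cast_blue alone.

How it is judged (in metres and radians):
On the way, in this order (a step that is already met when the one before it is completed fails the run):
1. both casts lie on the pads, one on each, heels to the hinge, with the cover still open (((horizontal distance between cast_pink and pad_near below 0.015 m and z of cast_pink in the frame of pad_near below 0.006 m and angle between each of cast_pink, cast_blue's own z axis and vertical below 0.12 rad and y of cast_pink_heel in the frame of pad_near below -0.012 m and angle between the x axis of cast_pink and the y axis of pad_near, either way round below 0.25 rad and horizontal distance between cast_blue and pad_far below 0.015 m and z of cast_blue in the frame of pad_far below 0.006 m and y of cast_blue_heel in the frame of pad_far below -0.012 m and angle between the x axis of cast_blue and the y axis of pad_far, either way round below 0.25 rad) or (horizontal distance between cast_pink and pad_far below 0.015 m and z of cast_pink in the frame of pad_far below 0.006 m and angle between each of cast_pink, cast_blue's own z axis and vertical below 0.12 rad and y of cast_pink_heel in the frame of pad_far below -0.012 m and angle between the x axis of cast_pink and the y axis of pad_far, either way round below 0.25 rad and horizontal distance between cast_blue and pad_near below 0.015 m and z of cast_blue in the frame of pad_near below 0.006 m and y of cast_blue_heel in the frame of pad_near below -0.012 m and angle between the x axis of cast_blue and the y axis of pad_near, either way round below 0.25 rad)) and value of joint hood above 1 rad), for 0.2 s.
2. the cover is shut on its stop (value of joint hood below 0.03 rad), for 0.2 s.
At the end, for the whole second after the job is handed in: One cast at rest on each pad: centre within 15 mm of the pad's centre, base down (within 6 mm of the floor, tilt under 0.12 rad), heel towards the hinge and yaw within 0.25 rad of the pad's; cover shut to within 0.03 rad and at rest (((horizontal distance between cast_pink and pad_near below 0.015 m and z of cast_pink in the frame of pad_near below 0.006 m and angle between each of cast_pink, cast_blue's own z axis and vertical below 0.12 rad and y of cast_pink_heel in the frame of pad_near below -0.012 m and angle between the x axis of cast_pink and the y axis of pad_near, either way round below 0.25 rad and horizontal distance between cast_blue and pad_far below 0.015 m and z of cast_blue in the frame of pad_far below 0.006 m and y of cast_blue_heel in the frame of pad_far below -0.012 m and angle between the x axis of cast_blue and the y axis of pad_far, either way round below 0.25 rad) or (horizontal distance between cast_pink and pad_far below 0.015 m and z of cast_pink in the frame of pad_far below 0.006 m and angle between each of cast_pink, cast_blue's own z axis and vertical below 0.12 rad and y of cast_pink_heel in the frame of pad_far below -0.012 m and angle between the x axis of cast_pink and the y axis of pad_far, either way round below 0.25 rad and horizontal distance between cast_blue and pad_near below 0.015 m and z of cast_blue in the frame of pad_near below 0.006 m and y of cast_blue_heel in the frame of pad_near below -0.012 m and angle between the x axis of cast_blue and the y axis of pad_near, either way round below 0.25 rad)) and value of joint hood below 0.03 rad and velocity of joint hood above -0.05 rad/s and linear speed of each of cast_pink, cast_blue below 0.02 m/s); the robot touches nothing.
It fails at once if the cover is dropped or slammed (closes faster than 1.8 rad/s, about 0.41 m/s at the handle) (velocity of joint hood below -1.8 rad/s).
It fails at once if a bystander is moved by more than 30 mm (distance of any of pot, bottle, bowl, spatula, brush, tub, beaker from where it was at the start of the episode above 0.03 m).
It also fails if it takes over 72 s, if anything falls off the work surface, if the arm or the gripper's body presses on something with over 40 N, if the wrist force passes 120 N, or if a joint passes its speed limit or range.

## Working session

There is one attempt and no reset: what is moved stays moved. The work goes in short steps, Python scripts to look and compute and a tool call to move; the robot and the scene stay as the last step left them, time stands still between calls to the robot, and variables do not carry over. Pictures are saved under pics/ and viewed, about 8 in all and at most 12, crops included, and the job is handed in when it is done.

Besides the shell and the picture viewer there is one more tool, called in YAML: its name, and indented under it one key for each argument. drive_tool: Moves the arm, as the interface text tells. Its arguments: {"type":"object","properties":{"motion":{"type":"array"},"grip":{"type":"number"}},"required":["motion"]}

```bash
mkdir -p pics; cat > h.py <<'E'
import numpy as np, cv2
from scipy.spatial.transform import Rotation as R
from bench import arm
def cal(n):
    c=arm.calibration(n); return c
def Rot(c):
    a=np.array(c["attitude"],float)
    return a if a.shape==(3,3) else R.from_quat(a).as_matrix()
def ray(n,uv):
    c=cal(n);p=cv2.undistortPoints(np.array(uv,float).reshape(-1,1,2),np.array(c["K"],float),np.array(c["distortion"],float)).reshape(-1,2)
    d=np.c_[p[:,0],-p[:,1],-np.ones(len(p))]@Rot(c).T
    return np.array(c["eye"],float),d
def plane(n,uv,z):
    e,d=ray(n,uv); return e+d*((z-e[2])/d[:,2])[:,None]
def proj(n,P):
    c=cal(n);q=(np.array(P,float).reshape(-1,3)-np.array(c["eye"]))@Rot(c)
    q=q*[1,-1,-1]
    return cv2.projectPoints(q,np.zeros(3),np.zeros(3),np.array(c["K"],float),np.array(c["distortion"],float))[0].reshape(-1,2)
def snap(n,f):
    im=arm.get_image(n)[:,:,::-1].copy(); cv2.imwrite(f"pics/{f}.png",im); return im
E
python3 - <<'E'
from h import *
for n in("top","side"):
    snap(n,n+"0"); print(cal(n))
s=arm.read_state();print(s)
a=cv2.imread("pics/top0.png");b=cv2.imread("pics/side0.png")
E
```

```text
{'K': array([[408.61401612,   0.        , 273.1293664 ],
       [  0.        , 408.61401612, 214.89171609],
       [  0.        ,   0.        ,   1.        ]]), 'distortion': array([0.00571895, 0.        , 0.        , 0.        , 0.        ]), 'eye': array([ 359.80139412,   51.71680729, 1171.82813942]), 'attitude': array([-0.06516749,  0.0741461 ,  0.70838032, -0.69889403])}
{'K': array([[419.58892466,   0.        , 280.69205796],
       [  0.        , 419.58892466, 206.16263778],
       [  0.        ,   0.        ,   1.        ]]), 'distortion': array([-0.00996845,  0.        ,  0.        ,  0.        ,  0.        ]), 'eye': array([353.22539967, 708.01256984, 823.3540805 ]), 'attitude': array([-0.0533306 ,  0.36809338,  0.91609281, -0.14979008])}
{'clock': 0.1, 'joints': array([-9.63417388e-01,  3.85419609e-01,  6.78145512e-03, -4.18205190e-04,
       -1.19400161e+00, -2.58601776e-01]), 'joint_vel': array([-0.00087584, -0.00384697,  0.00237552,  0.00275754,  0.00121913,
        0.00115431]), 'joint_efforts': array([ 2.27269520e-04, -3.93320346e+01,  1.88930190e+01,  4.19795126e+00,
       -2.58536878e-03,  2.13551566e-06]), 'position': array([ 213.43088515, -586.87967112,  230.37714053]), 'ee_rot': array([-0.12198426,  0.69653982,  0.1232828 ,  0.69624239]), 'contact_force': array([-0.23033613,  0.42617095, -0.52770126]), 'wrist_torque': array([ 0.03812544, -0.0179552 , -0.0014586 ]), 'gripper_width': 85.3595785724551}
```

View pics/top0.png

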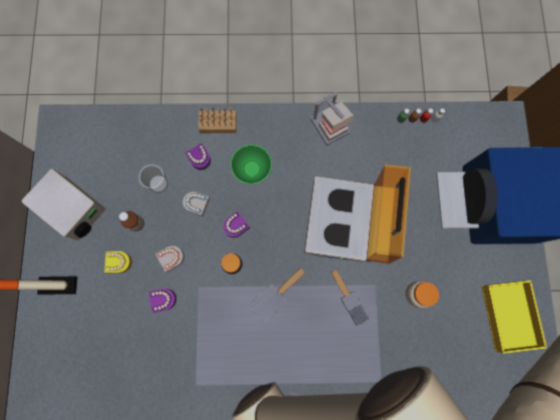

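View pics/side0.png

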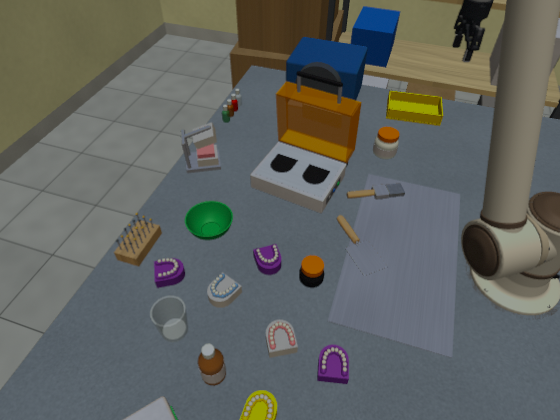

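Candidates by top pixel: cast_blue (195,203) grey-white with blue plate; cast_pink (169,258) white with pink plate. Look-alikes: purple at (199,157), (235,225) and (162,300), yellow at (117,262). The articulator at (333,120) is also reddish and white. I choose (195,203) and (169,258), and check them in a crop.

```bash
cat > m.py <<'E'
from h import *
def mask(im,seed,r=40,thr=(125,60)):
    # bright blob around seed
    u,v=seed; sub=np.zeros(im.shape[:2],np.uint8); 
    g=im.astype(int).max(2)
    x0,y0=max(u-r,0),max(v-r,0)
    sub[y0:v+r,x0:u+r]=(g[y0:v+r,x0:u+r]>thr[0])*255
    n,l,st,c=cv2.connectedComponentsWithStats(sub)
    k=1+np.argmax(st[1:,4]); 
    return ((l==k)*255).astype(np.uint8)
E
python3 - <<'E'
from m import *
t=cv2.imread("pics/top0.png");s=cv2.imread("pics/side0.png")
cells=[]
for im,(u,v),r in((t,(195,203),24),(t,(169,258),24),(t,(355,215),60),(s,(224,288),26),(s,(281,337),30),(s,(305,140),70)):
    cells.append(cv2.resize(im[v-r:v+r,u-r:u+r],(260,260),interpolation=cv2.INTER_CUBIC))
cv2.imwrite("pics/crop1.png",np.vstack([np.hstack(cells[:3]),np.hstack(cells[3:])]))
for im,(u,v) in((t,(195,203)),(t,(169,258)),(s,(224,288)),(s,(281,337))):
    print(im[v-18:v+19:3,u].tolist())
# pads
m=(t.max(2)<60).astype(np.uint8); n,l,st,c=cv2.connectedComponentsWithStats(m)
for k in range(1,n):
    if st[k,4]>60: print(st[k],c[k].round(1))
E
```

```text
[[115, 108, 103], [115, 108, 103], [124, 119, 116], [156, 159, 160], [133, 124, 117], [160, 161, 166], [160, 160, 165], [155, 154, 157], [153, 150, 147], [134, 130, 130], [109, 103, 100], [112, 105, 100], [112, 104, 100]]
[[113, 106, 101], [111, 104, 99], [135, 132, 134], [147, 159, 171], [117, 120, 154], [161, 162, 167], [162, 162, 167], [159, 160, 167], [139, 150, 175], [111, 115, 162], [97, 100, 106], [113, 105, 101], [114, 107, 102]]
[[108, 100, 90], [115, 106, 96], [118, 94, 65], [135, 134, 132], [139, 138, 136], [139, 138, 136], [138, 137, 136], [132, 139, 135], [118, 119, 118], [110, 102, 93], [123, 125, 125], [80, 90, 97], [86, 92, 96]]
[[117, 113, 107], [127, 136, 138], [105, 113, 142], [95, 94, 124], [138, 137, 135], [138, 137, 135], [139, 138, 136], [139, 138, 136], [139, 138, 136], [140, 139, 137], [127, 129, 128], [81, 93, 98], [94, 95, 93]]
[ 515   64   45   83 2365] [543.5 110. ]
[493  88  14  13 105] [501.3  95.7]
[ 463  150   97   94 2727] [486.  204.4]
[395 178  10  54 226] [399.9 203.6]
[329 190  24  21 412] [341.  199.7]
[ 20 209   8  70  81] [ 23.3 243.4]
[ 74 221  17  17 199] [ 82.2 229.1]
[325 224  24  22 425] [337.1 234.4]
[ 38 276  39  18 380] [ 61.1 285.1]
[ 357  367   69   53 1839] [389.6 392.3]
[510 380  50  15 210] [531.9 385.7]
[234 384  38  30 316] [251.6 396.6]
```

View pics/crop1.png

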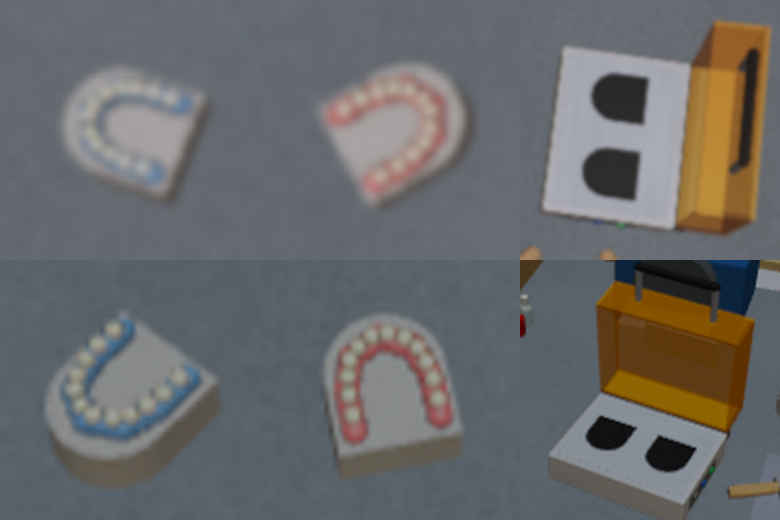

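The crop confirms both: blue's heel points right and down in the top view, pink's heel points to lower left. The pads are black D's with their flat sides towards the cover.

```bash
cat > meas.py <<'E'
from m import *
def cast(im,n,seed,z=26,r=26,thr=128,big=6):
    u,v=seed;sub=im[v-r:v+r,u-r:u+r]
    sub=cv2.resize(sub,None,fx=big,fy=big,interpolation=cv2.INTER_CUBIC)
    m=(sub.max(2)>thr).astype(np.uint8)
    m=cv2.morphologyEx(m,cv2.MORPH_CLOSE,np.ones((13,13)))
    nn,l,st,c=cv2.connectedComponentsWithStats(m);k=1+np.argmax(st[1:,4])
    cn=max(cv2.findContours((l==k).astype(np.uint8),cv2.RETR_EXTERNAL,cv2.CHAIN_APPROX_NONE)[0],key=cv2.contourArea)
    uv=(cv2.convexHull(cn).reshape(-1,2)+.5)/big-.5+[u-r,v-r]
    P=plane(n,uv,z)[:,:2].astype(np.float32)
    # D centroid lies toward heel from bbox centre
    rc,(w,h),a=cv2.minAreaRect(P); M=cv2.moments(P.reshape(-1,1,2)); g=np.array([M['m10'],M['m01']])/M['m00']
    ax=np.array([np.cos(np.radians(a)),np.sin(np.radians(a))]); ay=np.array([-ax[1],ax[0]])
    d=np.array(rc)-g; 
    x=ax if abs(d@ax)>abs(d@ay) else ay
    if d@x<0:x=-x
    return np.array(rc),np.degrees(np.arctan2(x[1],x[0])),(w,h),d
E
python3 - <<'E'
from meas import *
t=cv2.imread("pics/top0.png");s=cv2.imread("pics/side0.png")
for th in(124,130,136):
  print(th,"blue",cast(t,"top",(195,203),thr=th),"\n   pink",cast(t,"top",(169,258),thr=th))
# pads
for n,im,seeds in(("top",t,((341,200),(337,234))),("side",s,((284,163),(316,175)))):
  for sd in seeds:
    u,v=sd;r=22;big=6
    sub=cv2.resize(im[v-r:v+r,u-r:u+r],None,fx=big,fy=big,interpolation=cv2.INTER_CUBIC)
    nn,l,st,c=cv2.connectedComponentsWithStats((sub.max(2)<85).astype(np.uint8))
    k=l[r*big,r*big]; cn=max(cv2.findContours((l==k).astype(np.uint8),0,1)[0],key=cv2.contourArea)
    uv=(cn.reshape(-1,2)+.5)/big-.5+[u-r,v-r];P=plane(n,uv,50)[:,:2].astype(np.float32)
    print(n,sd,cv2.minAreaRect(P), cv2.contourArea(P))
# base corners (unit top) on z=50 from crop
c1=np.array([[564,46],[543,210],[676,229],[691,63]])-[520,0]
print(plane("top",c1/260*120+[295,155]-.0,50).round(1))
# handle: top end pixels + side end pixels -> triangulate
e1,d1=ray("top",[(395+ 8,180),(396,231)]);e2,d2=ray("side",[(300,80),(341,91)])
print("plane handle guesses",[plane("top",[(399.9,203.6)],z).round(0).tolist() for z in(250,275,300)])
for bl in("x",):
  for i in range(2):
    A=np.c_[d1[i],-d2[i]];q=np.linalg.lstsq(A,e2-e1,rcond=None)[0];print(e1+q[0]*d1[i],e2+q[1]*d2[i])
for b in((231,263,"pot",55),(129,220,"bottle",110),(425,294,"tub",75),(235,225,"purple",39),(251,165,"bowl",50)): print(b,plane("top",[b[:2]],b[3]).round(0))
E
```

```text
124 blue (array([631.26074219, 263.00048828]), np.float64(70.2421875), (68.543212890625, 59.84699630737305), array([0.85878524, 2.30686685])) 
   pink (array([474.02963257, 325.5539856 ]), np.float64(-58.96023941040039), (60.420833587646484, 68.66954040527344), array([ 1.36290697, -1.9408567 ]))
130 blue (array([630.91430664, 262.85635376]), np.float64(70.52365112304688), (67.0308837890625, 57.94813537597656), array([0.71419102, 2.23075392])) 
   pink (array([473.88244629, 325.22900391]), np.float64(-58.98426437377929), (58.874000549316406, 67.21534729003906), array([ 1.34815838, -1.85534196]))
136 blue (array([630.62988281, 262.89083862]), np.float64(70.19196319580078), (65.55961608886719, 56.2893180847168), array([0.64194977, 2.21655649])) 
   pink (array([473.74221802, 325.1368103 ]), np.float64(-59.657800674438484), (57.64982223510742, 65.86238098144531), array([ 1.23938757, -1.82636174]))
top (341, 200) ((625.8438110351562, -154.252685546875), (68.82440185546875, 61.03452682495117), 80.71150207519531) 3688.0457362190355
top (337, 234) ((527.108154296875, -138.40223693847656), (6
[... 231 characters left out ...]
.5375366210938, -138.9033660888672), (71.13957977294922, 63.45428466796875), 81.41302490234375) 3955.1113312823
[[ 695.2  -86.4   50. ]
 [ 479.   -52.1   50. ]
 [ 452.6 -220.    50. ]
 [ 670.  -252.8   50. ]]
plane handle guesses [[[567.0, -256.0, 250.0]], [[562.0, -248.0, 275.0]], [[556.0, -239.0, 300.0]]]
[ 622.69630551 -266.21095621  253.92513352] [ 614.07406177 -267.28863627  251.8289212 ]
[ 501.64835297 -239.47012333  258.45942616] [ 497.80694163 -239.75427911  257.95344204]
(231, 263, 'pot', 55) [[451. 152.  55.]]
(129, 220, 'bottle', 110) [[563. 416. 110.]]
(425, 294, 'tub', 75) [[ 361. -362.   75.]]
(235, 225, 'purple', 39) [[559. 143.  39.]]
(251, 165, 'bowl', 50) [[731.  97.  50.]]
```

```bash
cat > plan.py <<'E'
from h import *
def wrap(a): return (a+180)%360-180
def plan(wps,half=False,p0=None):
    """wps: list of (x,y,z, yaw of tool y in deg or None, step mm). prints rounded rows"""
    s=arm.read_state(); T=R.from_quat(s["ee_rot"]); p=np.array(s["position"],float)
    Y=T.as_matrix()[:,1]; 
    print("t",round(s["clock"],1),"p",p.round(1),"yawY",np.degrees(np.arctan2(Y[1],Y[0])).round(1),"j",np.round(s["joints"],2),"F",s["contact_force"].round(1),"w",round(s["gripper_width"],1),"tilt",T.as_matrix()[:,0].round(3))
    for x,y,z,yaw,step in wps:
        g=np.array([x,y,z]); Y=T.as_matrix()[:,1]; cur=np.degrees(np.arctan2(Y[1],Y[0]))
        sp=0 if yaw is None else -(wrap(yaw-cur))
        n=int(max(np.ceil(np.linalg.norm(g-p)/step),np.ceil(abs(sp)/7),1)); rows=[]
        for i in range(n):
            d=T.inv().apply((g-p)/(n-i)); k=round(sp/(n-i),1); sp-=k
            d=d.round(0 if step>5 else 1); p=p+T.apply(d); T=T*R.from_euler("x",k,degrees=True)
            rows.append([*(int(q) if q==int(q) else float(q) for q in d),k])
        print(n,"rows ->",p.round(1))
        for i in range(0,n,10): print(str(rows[i:i+10]).replace(" ",""))
E
python3 - <<'E'
from plan import *
# blue grip point: 6 mm to heel
c=np.array([630.9,262.9]);a=np.radians(70.3);g=c-6*np.array([np.cos(a),np.sin(a)])
print(g)
plan([(214,-587,340,None,40),(380,-60,340,None,40),(g[0],g[1],120,-19.7,40)])
plan([(214,-587,340,None,40),(380,-60,340,None,40),(g[0],g[1],120,160.3,40)])
E
```

```text
[628.87742845 257.25117673]
t 0.1 p [ 213.4 -586.9  230.4] yawY 110.0 j [-0.96  0.39  0.01 -0.   -1.19 -0.26] F [-0.2  0.4 -0.5] w 85.4 tilt [-0.001  0.002 -1.   ]
3 rows -> [ 213.5 -587.1  340.4]
[[-37,0,0,0.0],[-36,0,0,0.0],[-37,0,0,0.0]]
14 rows -> [380.6 -60.3 340.2]
[[0,31,24,0.0],[0,31,24,0.0],[0,31,24,0.0],[0,31,24,0.0],[0,31,24,0.0],[0,31,24,0.0],[0,32,24,0.0],[0,31,24,0.0],[0,32,24,0.0],[0,31,24,0.0]]
[[0,32,24,0.0],[0,31,24,0.0],[1,32,24,0.0],[0,31,25,0.0]]
19 rows -> [628.6 257.2 119.5]
[[12,11,18,np.float64(6.8)],[12,13,17,np.float64(6.8)],[12,15,15,np.float64(6.8)],[12,17,13,np.float64(6.8)],[12,18,11,np.float64(6.8)],[11,19,9,np.float64(6.8)],[12,20,6,np.float64(6.8)],[11,21,4,np.float64(6.8)],[12,21,1,np.float64(6.8)],[11,21,-1,np.float64(6.8)]]
[[12,21,-4,np.float64(6.9)],[11,20,-6,np.float64(6.8)],[12,19,-9,np.float64(6.9)],[11,18,-11,np.float64(6.8)],[12,17,-13,np.float64(6.9)],[11,15,-15,np.float64(6.8)],[12,14,-17,np.float64(6.9)],[11,11,-18,np.float64(6.8)],[12,9,-19,np.float64(6.9)]]
t 0.1 p [ 213.4 -586.9  230.4] yawY 110.0 j [-0.96  0.39  0.01 -0.   -1.19 -0.26] F [-0.2  0.4 -0.5] w 85.4 tilt [-0.001  0.002 -1.   ]
3 rows -> [ 213.5 -587.1  340.4]
[[-37,0,0,0.0],[-36,0,0,0.0],[-37,0,0,0.0]]
14 rows -> [380.6 -60.3 340.2]
[[0,31,24,0.0],[0,31,24,0.0],[0,31,24,0.0],[0,31,24,0.0],[0,31,24,0.0],[0,31,24,0.0],[0,32,24,0.0],[0,31,24,0.0],[0,32,24,0.0],[0,31,24,0.0]]
[[0,32,24,0.0],[0,31,24,0.0],[1,32,24,0.0],[0,31,25,0.0]]
12 rows -> [628.7 257.  119.5]
[[18,18,28,np.float64(-4.2)],[18,16,30,np.float64(-4.2)],[18,13,31,np.float64(-4.2)],[19,11,32,np.float64(-4.2)],[18,9,32,np.float64(-4.2)],[19,6,33,np.float64(-4.2)],[18,4,33,np.float64(-4.2)],[19,2,34,np.float64(-4.2)],[18,-1,33,np.float64(-4.2)],[19,-4,33,np.float64(-4.2)]]
[[18,-6,33,np.float64(-4.2)],[19,-8,33,np.float64(-4.1)]]
```

drive_tool:
  motion:
    - [-37, 0, 0, 0]
    - [-36, 0, 0, 0]
    - [-37, 0, 0, 0]
    - [0, 31, 24, 0]
    - [0, 31, 24, 0]
    - [0, 31, 24, 0]
    - [0, 31, 24, 0]
    - [0, 31, 24, 0]
    - [0, 31, 24, 0]
    - [0, 32, 24, 0]
  grip: 85

```text
clock: 0.93
position: [296.9, -323.2, 340.9]
ee_rot: [-0.122, 0.697, 0.123, 0.696]
contact_force: [1.2, 0.2, 0.5]
gripper_width: 85.0
```

drive_tool:
  motion:
    - [0, 31, 24, 0]
    - [0, 32, 24, 0]
    - [0, 31, 24, 0]
    - [0, 32, 24, 0]
    - [0, 31, 24, 0]
    - [1, 32, 24, 0]
    - [0, 31, 25, 0]

```text
clock: 1.52
position: [380.1, -58.6, 340.2]
ee_rot: [-0.123, 0.696, 0.123, 0.696]
contact_force: [-0.0, -1.4, -0.4]
gripper_width: 85.1
```

drive_tool:
  motion:
    - [18, 18, 28, -4.2]
    - [18, 16, 30, -4.2]
    - [18, 13, 31, -4.2]
    - [19, 11, 32, -4.2]
    - [18, 9, 32, -4.2]
    - [19, 6, 33, -4.2]
    - [18, 4, 33, -4.2]
    - [19, 2, 34, -4.2]
    - [18, -1, 33, -4.2]
    - [19, -4, 33, -4.2]

```text
clock: 2.35
position: [587.8, 204.4, 154.9]
ee_rot: [-0.365, 0.606, 0.365, 0.605]
contact_force: [0.6, -0.6, 0.9]
gripper_width: 85.1
```

drive_tool:
  motion:
    - [18, -6, 33, -4.2]
    - [19, -8, 33, -4.1]
    - [0, 0, 0, 0]

```text
clock: 2.6
position: [629.1, 259.4, 110.8]
ee_rot: [-0.408, 0.581, 0.408, 0.574]
contact_force: [-0.7, 0.0, -1.2]
gripper_width: 85.0
```

```bash
python3 - <<'E'
from plan import *
plan([(628.9,257.3,5,160.3,20)])
E
```

```text
t 2.6 p [629.1 259.4 110.8] yawY 160.5 j [ 0.63  0.58  0.01 -0.   -1.02 -0.97] F [-0.7  0.  -1.2] w 85.0 tilt [-0.008 -0.005 -1.   ]
6 rows -> [628.8 257.6   4.8]
[[18,0,0,np.float64(0.0)],[18,0,0,np.float64(0.0)],[17,0,0,np.float64(0.1)],[18,0,0,np.float64(0.0)],[17,-1,-1,np.float64(0.1)],[18,0,0,np.float64(0.0)]]
```

drive_tool:
  motion:
    - [18, 0, 0, 0]
    - [18, 0, 0, 0]
    - [17, 0, 0, 0]
    - [18, 0, 0, 0]
    - [17, -1, -1, 0]
    - [16, 0, 0, 0]
    - [0, 0, 0, 0]

```text
clock: 3.18
position: [626.6, 253.3, 11.2]
ee_rot: [-0.406, 0.581, 0.407, 0.576]
contact_force: [-1.5, -0.7, -1.0]
gripper_width: 84.9
```

drive_tool:
  motion:
    - [0, 0, 0, 0]
    - [0, 0, 0, 0]
    - [0, 0, 0, 0]
    - [0, 0, 0, 0]
    - [0, 0, 0, 0]
    - [0, 0, 0, 0]
    - [0, 0, 0, 0]
    - [0, 0, 0, 0]
  grip: 40

```text
clock: 3.85
position: [630.4, 255.8, 17.3]
ee_rot: [-0.407, 0.577, 0.407, 0.579]
contact_force: [-0.1, 1.0, 6.0]
gripper_width: 55.6
```

```bash
python3 - <<'E'
from plan import *
s=arm.read_state();p=s["position"]
a=np.radians(80.9);g=np.array([625.0,-154.5])-6*np.array([np.cos(a),np.sin(a)])
plan([(p[0],p[1],150,None,30),(g[0],g[1],150,170.9,40)])
E
```

```text
t 3.9 p [630.4 255.8  17.3] yawY 160.3 j [ 0.62  0.67 -0.08  0.   -0.82 -0.97] F [-0.1  1.   6. ] w 55.6 tilt [ 0.003  0.002 -1.   ]
5 rows -> [630.  255.6 150.3]
[[-27,0,0,0.0],[-26,0,0,0.0],[-27,0,0,0.0],[-26,0,0,0.0],[-27,0,0,0.0]]
11 rows -> [ 624.4 -160.4  149.7]
[[0,-12,-36,np.float64(-1.0)],[0,-12,-36,np.float64(-1.0)],[0,-11,-36,np.float64(-1.0)],[0,-10,-36,np.float64(-0.9)],[0,-10,-37,np.float64(-1.0)],[0,-9,-37,np.float64(-0.9)],[0,-9,-37,np.float64(-1.0)],[0,-8,-37,np.float64(-0.9)],[0,-7,-37,np.float64(-1.0)],[0,-7,-37,np.float64(-0.9)]]
[[0,-6,-37,np.float64(-1.0)]]
```

drive_tool:
  motion:
    - [0, 0, 0, 0]
    - [0, 0, 0, 0]
    - [0, 0, 0, 0]
    - [0, 0, 0, 0]
    - [4, 0, 0, 0]
    - [4, 0, 0, 0]
    - [4, 0, 0, 0]
    - [0, 0, 0, 0]
  grip: 85

```text
clock: 4.52
position: [628.6, 254.6, 1.7]
ee_rot: [-0.407, 0.579, 0.407, 0.577]
contact_force: [-0.2, 0.1, 0.5]
gripper_width: 84.9
```

drive_tool:
  motion:
    - [0, 0, 0, 0]
    - [0, 0, 0, 0]
    - [0, 0, 0, 0]
    - [0, 0, 0, 0]
    - [0, 0, 0, 0]
    - [0, 0, 0, 0]
    - [0, 0, 0, 0]
    - [0, 0, 0, 0]
  grip: 40

```text
clock: 5.18
position: [629.7, 255.4, 3.7]
ee_rot: [-0.407, 0.578, 0.407, 0.578]
contact_force: [0.1, 0.6, 2.6]
gripper_width: 56.9
```

```bash
python3 - <<'E'
from plan import *
plan([])
t=snap("top","top1");s=snap("side","side1")
u,v=proj("top",[630,257,20])[0].astype(int);a=t[v-40:v+40,u-40:u+40]
u,v=proj("side",[630,257,20])[0].astype(int);b=s[v-40:v+40,u-40:u+40]
cv2.imwrite("pics/crop2.png",cv2.resize(np.hstack([a,b]),(800,400),interpolation=cv2.INTER_CUBIC))
E
```

```text
t 5.2 p [629.7 255.4   3.7] yawY 160.3 j [ 0.62  0.69 -0.09  0.   -0.79 -0.97] F [0.1 0.6 2.6] w 56.9 tilt [ 0.001  0.    -1.   ]
```

View pics/crop2.png

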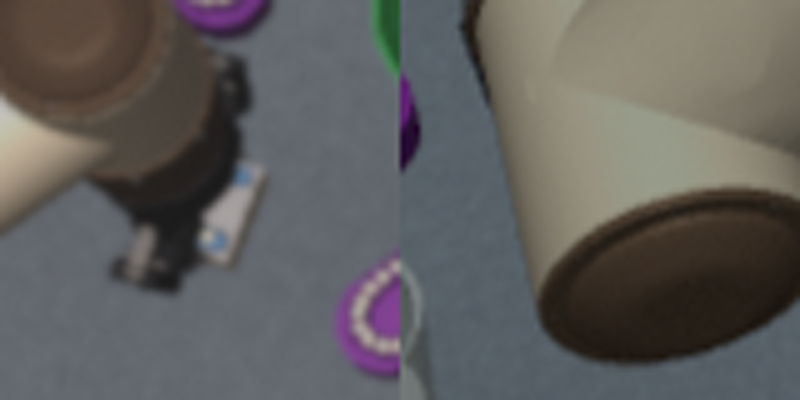

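The crop shows the jaws across blue's sides, with the flat heel square to them. Lifting and carrying it to pad_far.

drive_tool:
  motion:
    - [-15, 0, 0, 0]
    - [-27, 0, 0, 0]
    - [-27, 0, 0, 0]
    - [-27, 0, 0, 0]
    - [-27, 0, 0, 0]
    - [-24, 0, 0, 0]

```text
clock: 5.78
position: [628.8, 254.7, 150.9]
ee_rot: [-0.407, 0.579, 0.407, 0.578]
contact_force: [0.4, -0.8, -2.0]
gripper_width: 56.7
```

drive_tool:
  motion:
    - [0, -12, -36, -1]
    - [0, -12, -36, -1]
    - [0, -11, -36, -1]
    - [0, -10, -36, -1]
    - [0, -10, -37, -1]
    - [0, -9, -37, -1]
    - [0, -9, -37, -1]
    - [0, -8, -37, -0.9]
    - [0, -7, -37, -0.9]
    - [0, -7, -37, -0.9]

```text
clock: 6.62
position: [623.4, -125.1, 149.1]
ee_rot: [-0.454, 0.542, 0.455, 0.541]
contact_force: [0.9, 0.2, -0.9]
gripper_width: 56.7
```

drive_tool:
  motion:
    - [0, -6, -37, -0.9]
    - [0, 0, 0, 0]
    - [0, 0, 0, 0]
    - [0, 0, 0, 0]
    - [0, 0, 0, 0]

```text
clock: 7.03
position: [623.9, -159.9, 149.7]
ee_rot: [-0.458, 0.538, 0.459, 0.538]
contact_force: [-0.6, 0.9, -0.7]
gripper_width: 56.5
```

```bash
python3 - <<'E'
from plan import *
plan([(623.8,-161.9,55,170.9,15)])
t=snap("top","top2");s=snap("side","side2")
cv2.imwrite("pics/crop3.png",np.hstack([cv2.resize(t[130:290,270:430],(400,400),interpolation=2),cv2.resize(s[70:230,220:380],(400,400),interpolation=2)]))
E
```

```text
t 7.0 p [ 623.9 -159.9  149.7] yawY 170.9 j [-0.    0.48 -0.05 -0.   -1.04 -0.16] F [-0.6  0.9 -0.7] w 56.5 tilt [-0.001  0.    -1.   ]
7 rows -> [ 623.5 -161.8   54.7]
[[14,0,0,np.float64(0.0)],[13,0,0,np.float64(0.0)],[14,0,0,np.float64(0.0)],[13,0,-1,np.float64(0.0)],[14,0,0,np.float64(0.0)],[13,0,-1,np.float64(0.0)],[14,0,0,np.float64(0.0)]]
```

View pics/crop3.png

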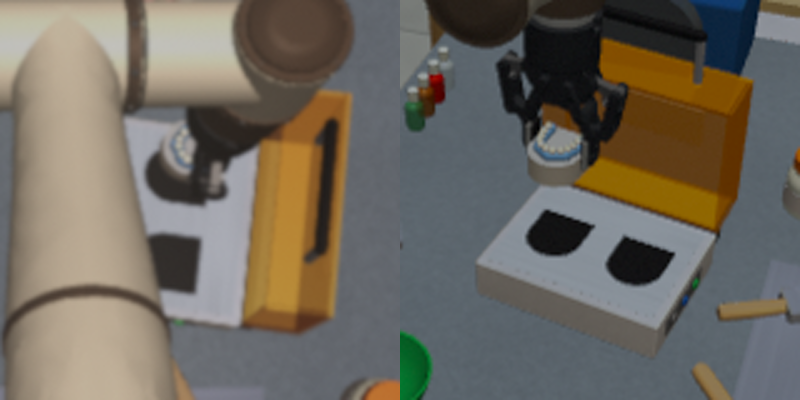

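```bash
python3 - <<'E'
from plan import *
for z in(280,330,380,430,480): print(z,plane("top",[(412,146),(388,144),(370,172)],z)[:,:2].round(0).tolist(), proj("side",[[690,-230,z]]).round(0))
E
```

```text
280 [[696.0, -284.0], [702.0, -229.0], [635.0, -183.0]] [[268.  72.]]
330 [[678.0, -265.0], [683.0, -213.0], [620.0, -170.0]] [[268.  54.]]
380 [[659.0, -247.0], [664.0, -198.0], [604.0, -157.0]] [[268.  34.]]
430 [[640.0, -228.0], [644.0, -182.0], [589.0, -144.0]] [[268.  13.]]
480 [[621.0, -209.0], [625.0, -166.0], [573.0, -131.0]] [[267. -10.]]
```

drive_tool:
  motion:
    - [14, 0, 0, 0]
    - [13, 0, 0, 0]
    - [14, 0, 0, 0]
    - [13, 0, -1, 0]
    - [14, 0, 0, 0]
    - [9, 0, -1, 0]
    - [5, 0, 0, 0]
    - [4, 0, 0, 0]
    - [4, 0, 0, 0]
    - [4, 0, 0, 0]

```text
clock: 7.97
position: [624.6, -162.7, 56.8]
ee_rot: [-0.459, 0.538, 0.458, 0.538]
contact_force: [0.1, 0.0, -1.1]
gripper_width: 56.9
```

drive_tool:
  motion:
    - [0, 0, 0, 0]
    - [0, 0, 0, 0]
    - [0, 0, 0, 0]

```text
clock: 8.22
position: [624.3, -162.9, 56.8]
ee_rot: [-0.459, 0.538, 0.458, 0.538]
contact_force: [1.1, 0.3, -1.7]
gripper_width: 56.6
```

drive_tool:
  motion:
    - [1, 0, 0, 0]
    - [1, 0, 0, 0]
    - [1, 0, 0, 0]
    - [0, 0, 0, 0]
    - [0, 0, 0, 0]

```text
clock: 8.63
position: [624.1, -162.9, 53.8]
ee_rot: [-0.459, 0.538, 0.459, 0.538]
contact_force: [0.3, 0.6, 0.9]
gripper_width: 56.9
```

drive_tool:
  motion:
    - [0, 0, 0, 0]
    - [0, 0, 0, 0]
    - [0, 0, 0, 0]
    - [0, 0, 0, 0]
    - [-15, 0, 0, 0]
    - [-30, 0, 0, 0]
    - [-30, 0, 0, 0]
    - [-30, 0, 0, 0]
  grip: 85

```text
clock: 9.3
position: [623.7, -162.9, 159.2]
ee_rot: [-0.459, 0.538, 0.459, 0.538]
contact_force: [0.2, 0.2, -0.0]
gripper_width: 84.7
```

```bash
python3 - <<'E'
from plan import *
a=np.radians(-59.3);g=np.array([473.9,325.3])-6*np.array([np.cos(a),np.sin(a)]);print(g)
plan([(560,120,170,None,40),(g[0],g[1],70,-149.3,40)])
E
```

```text
[470.83674249 330.45911363]
t 9.3 p [ 623.7 -162.9  159.2] yawY 170.9 j [-0.    0.47 -0.04  0.   -1.06 -0.15] F [ 0.2  0.2 -0. ] w 84.7 tilt [-0.001 -0.    -1.   ]
8 rows -> [559.7 119.8 170.2]
[[-1,13,34,0.0],[-1,14,34,0.0],[-1,13,34,0.0],[-2,14,33,0.0],[-1,13,34,0.0],[-2,14,33,0.0],[-1,13,34,0.0],[-2,14,33,0.0]]
7 rows -> [471.2 330.7  70.3]
[[14,17,28,np.float64(-5.7)],[14,14,29,np.float64(-5.7)],[14,12,31,np.float64(-5.7)],[15,8,31,np.float64(-5.7)],[14,5,32,np.float64(-5.7)],[15,2,33,np.float64(-5.7)],[14,-1,33,np.float64(-5.6)]]
```

drive_tool:
  motion:
    - [-1, 13, 34, 0]
    - [-1, 14, 34, 0]
    - [-1, 13, 34, 0]
    - [-2, 14, 33, 0]
    - [-1, 13, 34, 0]
    - [-2, 14, 33, 0]
    - [-1, 13, 34, 0]
    - [-2, 14, 33, 0]

```text
clock: 9.97
position: [559.3, 121.6, 169.5]
ee_rot: [-0.459, 0.538, 0.459, 0.538]
contact_force: [0.6, 0.5, -0.4]
gripper_width: 85.0
```

drive_tool:
  motion:
    - [14, 17, 28, -5.7]
    - [14, 14, 29, -5.7]
    - [14, 12, 31, -5.7]
    - [15, 8, 31, -5.7]
    - [14, 5, 32, -5.7]
    - [15, 2, 33, -5.7]
    - [14, -1, 33, -5.6]
    - [0, 0, 0, 0]
    - [0, 0, 0, 0]
    - [0, 0, 0, 0]

```text
clock: 10.8
position: [471.5, 330.9, 69.4]
ee_rot: [0.615, -0.35, -0.614, -0.35]
contact_force: [0.6, 0.4, -0.6]
gripper_width: 85.0
```

```bash
python3 - <<'E'
from plan import *
plan([(470.9,330.4,4,-149.3,14)])
t=snap("top","top3");s=snap("side","side3")
cv2.imwrite("pics/crop4.png",np.hstack([cv2.resize(t[140:280,290:430],(400,400),interpolation=2),cv2.resize(t[210:310,120:220],(400,400),interpolation=2)]))
E
```

```text
t 10.8 p [471.5 330.9  69.4] yawY -149.3 j [ 0.89  0.47 -0.32  0.   -0.79 -0.36] F [ 0.6  0.4 -0.6] w 85.0 tilt [ 0. -0. -1.]
5 rows -> [470.7 330.3   4.4]
[[13,0,0,np.float64(-0.0)],[13,0,0,np.float64(-0.0)],[13,0,0,np.float64(-0.0)],[13,0,0,np.float64(-0.0)],[13,1,0,np.float64(-0.0)]]
```

View pics/crop4.png

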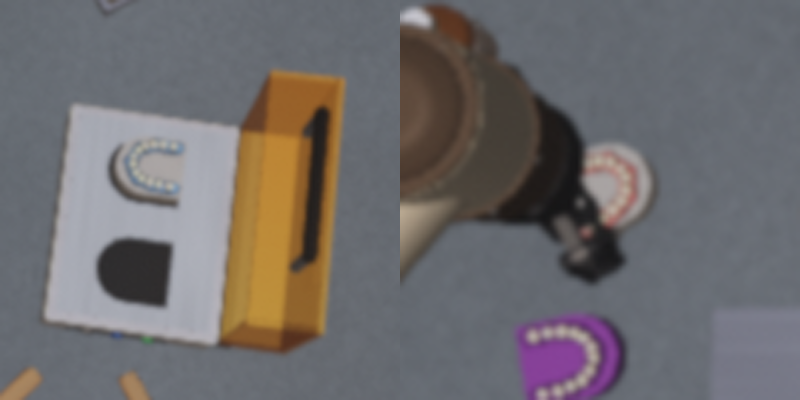

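Blue sits on pad_far, heel to the hinge, at crop (150,170). The jaws straddle pink. Descending.

drive_tool:
  motion:
    - [13, 0, 0, 0]
    - [13, 0, 0, 0]
    - [13, 0, 0, 0]
    - [13, 0, 0, 0]
    - [13, 1, 0, 0]
    - [0, 0, 0, 0]
    - [0, 0, 0, 0]

```text
clock: 11.48
position: [471.2, 329.3, 4.5]
ee_rot: [0.614, -0.351, -0.614, -0.35]
contact_force: [0.8, -0.3, 0.1]
gripper_width: 84.9
```

drive_tool:
  motion:
    - [0, 0, 0, 0]
    - [0, 0, 0, 0]
    - [0, 0, 0, 0]
    - [0, 0, 0, 0]
    - [0, 0, 0, 0]
    - [0, 0, 0, 0]
    - [0, 0, 0, 0]
    - [0, 0, 0, 0]
  grip: 40

```text
clock: 12.15
position: [471.4, 330.9, 5.9]
ee_rot: [0.615, -0.349, -0.614, -0.351]
contact_force: [1.0, -1.4, 6.5]
gripper_width: 56.9
```

```bash
python3 - <<'E'
from plan import *
from meas import cast
t=cv2.imread("pics/top3.png");s=cv2.imread("pics/side3.png")
# blue's underside edge / pad check: dark cracks around; heel edge in top view z=76
c=proj("top",[625,-154.5,76])[0].round().astype(int)
for th in (145,150,155): 
    try: print(cast(t,"top",tuple(c),z=76,r=18,thr=th))
    except Exception as e: print(e)
p=arm.read_state()["position"]
a=np.radians(-59.3);off=(np.array([473.9,325.3])-p[:2])@[np.cos(a),np.sin(a)];print("off",off)
b=np.radians(80.9);g=np.array([526.3,-138.7])-off*np.array([np.cos(b),np.sin(b)]);print(g)
plan([(p[0],p[1],150,None,28),(g[0],g[1],150,-9.1,40)])
E
```

```text
(array([ 625.47930908, -153.93186951]), np.float64(-92.22254943847658), (99.90864562988281, 103.6192855834961), array([ 0.03982778, -0.89460709]))
(array([ 625.44744873, -153.93063354]), np.float64(-92.22254943847658), (99.90864562988281, 103.55572509765625), array([ 0.05169566, -0.91902763]))
(array([ 625.40966797, -153.92092896]), np.float64(-92.22254943847658), (99.89216613769531, 103.47948455810547), array([ 0.15606747, -1.0153171 ]))
off 6.08241748290505
[ 525.33801661 -144.705863  ]
t 12.2 p [471.4 330.9   5.9] yawY -149.3 j [ 0.89  0.56 -0.37  0.   -0.64 -0.36] F [ 1.  -1.4  6.5] w 56.9 tilt [ 0.002  0.001 -1.   ]
6 rows -> [471.2 330.7 149.9]
[[-24,0,0,0.0],[-24,0,0,0.0],[-24,0,0,0.0],[-24,0,0,0.0],[-24,0,0,0.0],[-24,0,0,0.0]]
21 rows -> [ 525.3 -145.2  150.3]
[[0,9,-21,np.float64(-6.7)],[0,12,-20,np.float64(-6.7)],[0,14,-18,np.float64(-6.7)],[0,16,-16,np.float64(-6.7)],[0,18,-14,np.float64(-6.7)],[0,19,-12,np.float64(-6.7)],[0,21,-10,np.float64(-6.7)],[0,22,-7,np.float64(-6.7)],[0,22,-5,np.float64(-6.7)],[0,23,-2,np.float64(-6.7)]]
[[0,23,0,np.float64(-6.7)],[0,22,3,np.float64(-6.6)],[0,22,6,np.float64(-6.7)],[0,21,8,np.float64(-6.6)],[0,20,11,np.float64(-6.7)],[0,19,13,np.float64(-6.6)],[0,17,15,np.float64(-6.7)],[0,15,17,np.float64(-6.6)],[0,14,18,np.float64(-6.7)],[0,11,20,np.float64(-6.6)]]
[[-1,9,21,np.float64(-6.7)]]
```

drive_tool:
  motion:
    - [-14, 0, 0, 0]
    - [-24, 0, 0, 0]
    - [-24, 0, 0, 0]
    - [-24, 0, 0, 0]
    - [-29, 0, 0, 0]
    - [-29, 0, 0, 0]

```text
clock: 12.65
position: [469.9, 329.7, 148.8]
ee_rot: [-0.614, 0.351, 0.615, 0.349]
contact_force: [0.8, -0.2, -1.8]
gripper_width: 56.9
```

drive_tool:
  motion:
    - [0, 9, -21, -6.7]
    - [0, 12, -20, -6.7]
    - [0, 14, -18, -6.7]
    - [0, 16, -16, -6.7]
    - [0, 18, -14, -6.7]
    - [0, 19, -12, -6.7]
    - [0, 21, -10, -6.7]
    - [0, 22, -7, -6.7]
    - [0, 22, -5, -6.7]
    - [0, 23, -2, -6.7]

```text
clock: 13.48
position: [494.9, 101.6, 148.0]
ee_rot: [-0.705, -0.049, 0.706, -0.049]
contact_force: [1.1, -1.2, -0.9]
gripper_width: 56.6
```

drive_tool:
  motion:
    - [0, 23, 0, -6.7]
    - [0, 22, 3, -6.6]
    - [0, 22, 6, -6.7]
    - [0, 21, 8, -6.6]
    - [0, 20, 11, -6.7]
    - [0, 19, 13, -6.6]
    - [0, 17, 15, -6.7]
    - [0, 15, 17, -6.6]
    - [0, 14, 18, -6.7]
    - [0, 11, 20, -6.6]

```text
clock: 14.32
position: [521.2, -123.9, 147.9]
ee_rot: [-0.563, -0.428, 0.563, -0.428]
contact_force: [0.2, 0.5, -1.1]
gripper_width: 56.7
```

drive_tool:
  motion:
    - [-1, 9, 21, -6.7]
    - [0, 0, 0, 0]
    - [0, 0, 0, 0]
    - [0, 0, 0, 0]

```text
clock: 14.65
position: [524.0, -145.4, 148.9]
ee_rot: [-0.538, -0.459, 0.539, -0.458]
contact_force: [-0.3, -0.1, -2.1]
gripper_width: 56.6
```

```bash
python3 - <<'E'
from plan import *
plan([(525.2,-145.2,60,-9.1,14)])
s=snap("side","side4")
cv2.imwrite("pics/crop5.png",cv2.resize(s[70:230,220:380],(560,560),interpolation=2))
E
```

```text
t 14.7 p [ 524.  -145.4  148.9] yawY -9.2 j [ 0.03  0.32 -0.31 -0.   -0.94  2.95] F [-0.3 -0.1 -2.1] w 56.6 tilt [-0.001  0.001 -1.   ]
7 rows -> [ 524.9 -145.5   59.9]
[[13,0,0,np.float64(-0.0)],[13,0,0,np.float64(-0.0)],[13,0,0,np.float64(-0.0)],[12,0,0,np.float64(-0.0)],[13,0,0,np.float64(-0.0)],[12,1,0,np.float64(-0.1)],[13,0,0,np.float64(-0.0)]]
```

View pics/crop5.png

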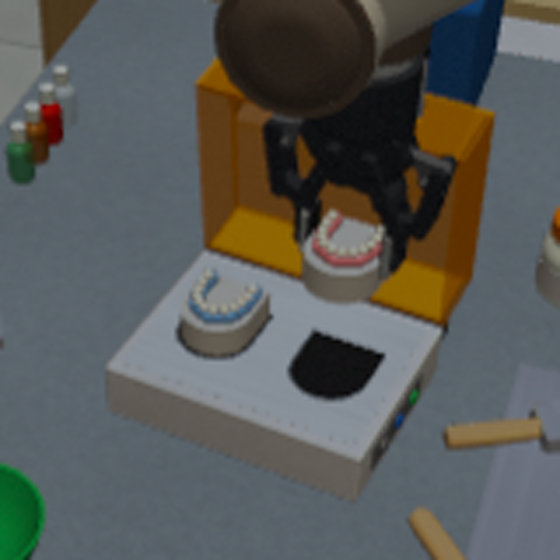

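Blue sits inside its pad with an even dark margin. Pink is level over pad_near. Setting it down.

drive_tool:
  motion:
    - [13, 0, 0, 0]
    - [13, 0, 0, 0]
    - [13, 0, 0, 0]
    - [13, 0, 0, 0]
    - [13, 0, 0, 0]
    - [12, 1, 0, 0]
    - [6, 0, 0, 0]
    - [4, 0, 0, 0]
    - [3, 0, 0, 0]
    - [2, 0, 0, 0]

```text
clock: 15.53
position: [525.9, -145.5, 57.5]
ee_rot: [0.538, 0.459, -0.538, 0.459]
contact_force: [0.1, 0.2, -2.6]
gripper_width: 56.7
```

drive_tool:
  motion:
    - [1, 0, 0, 0]
    - [0, 0, 0, 0]
    - [0, 0, 0, 0]

```text
clock: 15.78
position: [525.8, -145.8, 56.8]
ee_rot: [0.538, 0.458, -0.538, 0.459]
contact_force: [0.3, 0.0, -2.1]
gripper_width: 56.3
```

drive_tool:
  motion:
    - [1, 0, 0, 0]
    - [1, 0, 0, 0]
    - [0, 0, 0, 0]
    - [0, 0, 0, 0]

```text
clock: 16.12
position: [526.0, -145.9, 55.9]
ee_rot: [0.538, 0.458, -0.538, 0.459]
contact_force: [-1.5, 0.7, 6.8]
gripper_width: 56.5
```

drive_tool:
  motion:
    - [0, 0, 0, 0]
    - [0, 0, 0, 0]
    - [0, 0, 0, 0]
    - [0, 0, 0, 0]
    - [-15, 0, 0, 0]
    - [-30, 0, 0, 0]
    - [-30, 0, 0, 0]
    - [-30, 0, 0, 0]
  grip: 82

```text
clock: 16.78
position: [525.2, -145.9, 160.2]
ee_rot: [-0.538, -0.459, 0.539, -0.458]
contact_force: [1.5, 1.3, -0.8]
gripper_width: 82.3
```

drive_tool:
  motion:
    - [-40, 0, 0, 0]
    - [-40, 0, 0, 0]
    - [-40, 0, 0, 0]
    - [-30, 0, 40, 0]
    - [0, 0, 41, 0]
    - [0, 0, 41, 0]
    - [0, 0, 41, 0]
    - [0, 0, 41, 0]
    - [0, 0, 0, 0]

```text
clock: 17.53
position: [498.3, -291.9, 303.3]
ee_rot: [-0.539, -0.421, 0.573, -0.451]
contact_force: [-0.0, 0.0, -0.4]
gripper_width: 82.3
```

```bash
python3 - <<'E'
from plan import *
plan([])
t=snap("top","top5");s=snap("side","side5")
cv2.imwrite("pics/crop6.png",np.hstack([cv2.resize(t[160:280,300:420],(400,400),interpolation=2),cv2.resize(s[50:210,230:390],(400,400),interpolation=2)]))
E
```

```text
t 17.5 p [ 498.3 -291.9  303.3] yawY -13.9 j [-0.22  0.25 -0.03  0.07 -1.29  3.1 ] F [-0.   0.  -0.4] w 82.3 tilt [-0.012 -0.064 -0.998]
```

View pics/crop6.png

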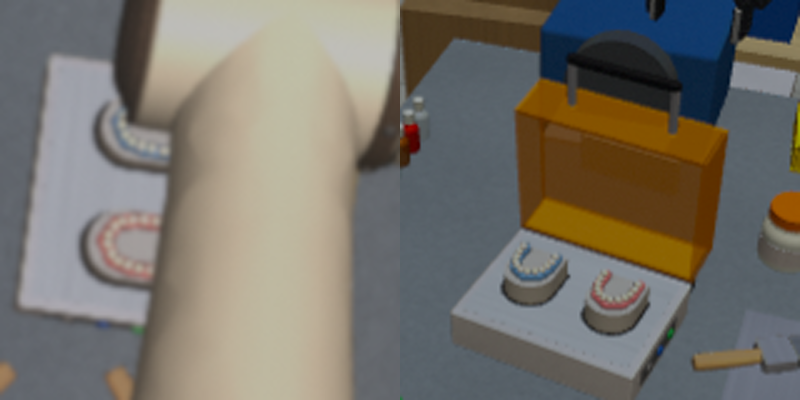

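Both casts sit within their pads, heels to the hinge. The bar runs from side crop (572,57) to (680,85). My last move ran j6 up to its limit at 3.10, so I'll spin back first.

drive_tool:
  motion:
    - [-20, 0, 0, 7]
    - [-10, 0, 0, 7]
    - [0, 0, 0, 7]
    - [0, 0, 0, 7]
    - [0, 0, 0, 7]
    - [0, 0, 0, 7]
    - [0, 0, 0, 7]
    - [0, 0, 0, 7]
    - [0, 0, 0, 7]
    - [0, 0, 0, 7]
  grip: 40

```text
clock: 18.47
position: [500.2, -286.4, 333.9]
ee_rot: [-0.701, -0.016, 0.71, -0.059]
contact_force: [-0.9, 0.8, 0.7]
gripper_width: 40.1
```

```bash
python3 - <<'E'
from plan import *
t=cv2.imread("pics/top0.png")
m=(t.max(2)<60).astype(np.uint8);m[:, :390]=0;m[:,412:]=0;m[:170]=0;m[240:]=0
v,u=np.nonzero(m)
for r in range(178,233,6): print(r,u[v==r])
H=np.array([561.,-236.5,50]);ux=np.array([.9874,-.1582,0]);uy=np.array([.1582,.9874,0])
for th in(1.40,1.45,1.5,1.55,1.6,1.65):
    c=H+uy*(225*np.cos(th)-35*np.sin(th))+np.array([0,0,225*np.sin(th)+35*np.cos(th)])
    P=[c-52*ux,c,c+52*ux]; print(th,c.round(1),"top",proj("top",P).round(1).tolist(),"side",proj("side",P).round(1).tolist())
plan([])
E
```

```text
178 [402 403]
184 [398 399 400 401 402 403]
190 [400 401 402 403]
196 [399 400 401 402]
202 [399 400 401 402]
208 [398 399 400 401]
214 [398 399 400 401]
220 [397 398 399 400]
226 [397 398 399 400]
232 []
1.4 [ 561.6 -232.8  277.7] top [[391.7, 225.9], [393.7, 203.4], [395.7, 181.3]] side [[335.7, 86.1], [316.5, 80.9], [298.0, 75.9]]
1.45 [ 559.8 -244.   277.6] top [[396.8, 226.6], [398.7, 204.1], [400.6, 182.1]] side [[337.4, 84.1], [318.4, 78.9], [299.9, 74.0]]
1.5 [ 558.  -255.3  276.9] top [[401.8, 227.4], [403.7, 204.9], [405.5, 182.8]] side [[339.1, 82.2], [320.1, 77.2], [301.8, 72.3]]
1.55 [ 556.2 -266.4  275.7] top [[406.6, 228.3], [408.5, 205.7], [410.3, 183.7]] side [[340.7, 80.7], [321.9, 75.6], [303.6, 70.8]]
1.6 [ 554.4 -277.5  273.9] top [[411.4, 229.1], [413.2, 206.6], [414.9, 184.6]] side [[342.2, 79.3], [323.5, 74.4], [305.4, 69.6]]
1.65 [ 552.7 -288.5  271.5] top [[416.0, 230.0], [417.7, 207.5], [419.4, 185.6]] side [[343.7, 78.2], [325.1, 73.3], [307.1, 68.5]]
t 18.5 p [ 500.2 -286.4  333.9] yawY -83.9 j [-0.21  0.24  0.02  0.06 -1.36  1.87] F [-0.9  0.8  0.7] w 40.1 tilt [-0.009 -0.062 -0.998]
```

```bash
python3 - <<'E'
from plan import *
print(arm.pinch_z)
plan([(559.5,-246,320,-99.1,40),(559.0,-249.2,258.5,-99.1,12)])
E
```

```text
18.700000000000003
t 18.5 p [ 500.2 -286.4  333.9] yawY -83.9 j [-0.21  0.24  0.02  0.06 -1.36  1.87] F [-0.9  0.8  0.7] w 40.1 tilt [-0.009 -0.062 -0.998]
3 rows -> [ 559.5 -246.1  319.8]
[[4,-12,-21,np.float64(5.1)],[3,-13,-20,np.float64(5.1)],[4,-15,-19,np.float64(5.0)]]
6 rows -> [ 559.1 -248.9  258.9]
[[10,0,0,np.float64(0.0)],[10,0,0,np.float64(0.0)],[10,0,0,np.float64(0.0)],[10,0,0,np.float64(0.0)],[11,0,0,np.float64(0.0)],[10,-1,0,np.float64(0.0)]]
```

drive_tool:
  motion:
    - [4, -12, -21, 5.1]
    - [3, -13, -20, 5.1]
    - [4, -15, -19, 5]
    - [0, 0, 0, 0]
    - [0, 0, 0, 0]
    - [0, 0, 0, 0]

```text
clock: 18.97
position: [559.0, -246.3, 319.8]
ee_rot: [-0.703, 0.076, 0.706, 0.031]
contact_force: [-0.4, -0.4, -0.3]
gripper_width: 40.1
```

```bash
python3 - <<'E'
from plan import *
plan([(559.0,-249.2,258.5,-99.1,12)])
s=snap("side","side6");t=snap("top","top6")
cv2.imwrite("pics/crop7.png",np.hstack([cv2.resize(t[140:270,340:470],(400,400),interpolation=2),cv2.resize(s[20:150,250:380],(400,400),interpolation=2)]))
E
```

```text
t 19.0 p [ 559.  -246.3  319.8] yawY -98.7 j [-0.12  0.31  0.09  0.06 -1.35  1.52] F [-0.4 -0.4 -0.3] w 40.1 tilt [-0.01  -0.063 -0.998]
6 rows -> [ 558.5 -249.1  258.8]
[[10,0,0,np.float64(0.1)],[10,0,0,np.float64(0.1)],[10,0,0,np.float64(0.0)],[10,0,0,np.float64(0.1)],[11,-1,0,np.float64(0.0)],[10,0,0,np.float64(0.1)]]
```

View pics/crop7.png

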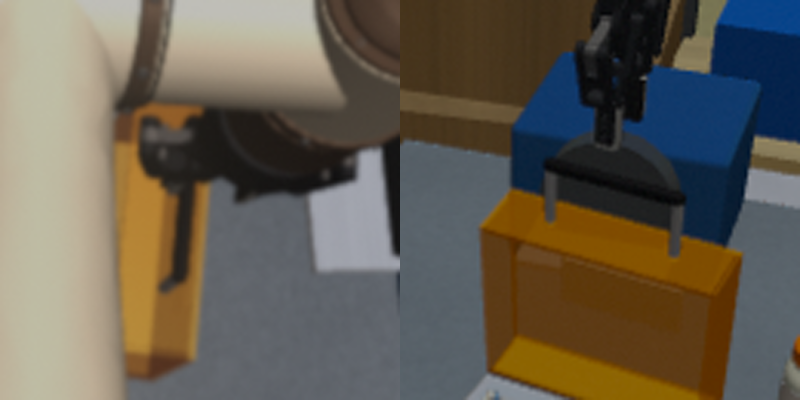

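The gripper is over the bar's middle and its jaws straddle it. Descending and pinching.

drive_tool:
  motion:
    - [10, 0, 0, 0]
    - [10, 0, 0, 0]
    - [10, 0, 0, 0]
    - [10, 0, 0, 0]
    - [11, -1, 0, 0]
    - [10, 0, 0, 0]
    - [0, 0, 0, 0]
    - [0, 0, 0, 0]

```text
clock: 19.73
position: [558.2, -249.9, 257.9]
ee_rot: [-0.702, 0.077, 0.707, 0.032]
contact_force: [-1.1, -0.6, 0.3]
gripper_width: 39.8
```

drive_tool:
  motion:
    - [0, 0, 0, 0]
    - [0, 0, 0, 0]
    - [0, 0, 0, 0]
    - [0, 0, 0, 0]
    - [0, 0, 0, 0]
    - [0, 0, 0, 0]
    - [0, 0, 0, 0]
    - [0, 0, 0, 0]
  grip: 0

```text
clock: 20.4
position: [558.9, -250.0, 259.7]
ee_rot: [-0.704, 0.077, 0.706, 0.032]
contact_force: [0.0, 0.3, 4.0]
gripper_width: 10.1
```

```bash
cat > arc.py <<'E'
from plan import *
# arc from current pose: bar point relative to hinge in (uy,z); each row th step. prints rows
def arc(th1,step,H=np.array([561.,-236.5,50]),uy=np.array([.1582,.9874,0]),start=None):
    s=arm.read_state();T=R.from_quat(s["ee_rot"]);p=np.array(s["position"]);
    off=-18.7*T.as_matrix()[:,0]; b=p+off; h=(b-H)@uy; z=b[2]-50
    th=np.arctan2(z,h)-np.arctan2(35,225); r=np.hypot(h,z); print("t",s["clock"].__round__(1),"p",p.round(1),"th",round(th,3),"r",r.round(1),"F",s["contact_force"].round(1),"w",round(s["gripper_width"],1),"j",s["joints"].round(2))
    n=int(np.ceil(abs(th-th1)/step)); rows=[];P=p.copy();p0=p.copy();phi0=np.arctan2(z,h)
    for i in range(1,n+1):
        f=phi0+(th1-th)*i/n; rr=r+(227.7-r)*i/n
        g=p0+uy*(rr*np.cos(f)-h)+np.array([0,0,rr*np.sin(f)-z])
        d=T.inv().apply(g-P).round(1);P=P+T.apply(d);rows.append(d.tolist()+[0])
    for i in range(0,n,10):print(rows[i:i+10])
E
python3 -c "
from arc import *
arc(0.0,0.05)"
```

```text
t 20.4 p [ 558.9 -250.   259.7] th 1.471 r 228.7 F [0.  0.3 4. ] w 10.1 j [-0.12  0.34 -0.02  0.07 -1.22  1.52]
[[-1.0, -11.2, -0.1, 0], [-0.5, -11.2, -0.0, 0], [0.1, -11.2, -0.1, 0], [0.6, -11.2, -0.0, 0], [1.2, -11.1, -0.1, 0], [1.7, -11.1, -0.0, 0], [2.3, -11.0, -0.1, 0], [2.8, -10.8, 0.0, 0], [3.3, -10.7, -0.0, 0], [3.8, -10.5, -0.1, 0]]
[[4.4, -10.3, -0.0, 0], [4.8, -10.1, -0.1, 0], [5.4, -9.9, 0.0, 0], [5.8, -9.5, -0.0, 0], [6.3, -9.3, -0.0, 0], [6.7, -8.9, -0.1, 0], [7.2, -8.6, 0.0, 0], [7.5, -8.3, -0.0, 0], [8.0, -7.8, -0.0, 0], [8.3, -7.5, -0.1, 0]]
[[8.7, -7.0, 0.0, 0], [9.0, -6.6, 0.0, 0], [9.3, -6.2, 0.0, 0], [9.7, -5.7, 0.0, 0], [9.8, -5.2, 0.0, 0], [10.2, -4.7, 0.0, 0], [10.3, -4.2, 0.0, 0], [10.6, -3.7, 0.0, 0], [10.7, -3.2, 0.0, 0], [10.8, -2.6, 0.0, 0]]
```

drive_tool:
  motion:
    - [-1, -11.2, 0, 0]
    - [-0.5, -11.2, 0, 0]
    - [0.1, -11.2, 0, 0]
    - [0.6, -11.2, 0, 0]
    - [1.2, -11.1, 0, 0]
    - [1.7, -11.1, 0, 0]
    - [2.3, -11, 0, 0]
    - [2.8, -10.8, 0, 0]
    - [3.3, -10.7, 0, 0]
    - [3.8, -10.5, 0, 0]

```text
clock: 21.23
position: [576.3, -140.9, 237.1]
ee_rot: [-0.704, 0.077, 0.706, 0.032]
contact_force: [5.1, -2.6, 0.7]
gripper_width: 10.1
```

```bash
python3 -c "
from arc import *
arc(0.0,0.05)"
```

```text
t 21.2 p [ 576.3 -140.9  237.1] th 0.972 r 227.9 F [ 5.1 -2.6  0.7] w 10.1 j [ 0.06  0.32 -0.1   0.07 -1.16  1.33]
[[4.4, -10.2, -0.0, 0], [4.8, -9.9, -0.1, 0], [5.4, -9.7, -0.0, 0], [5.8, -9.4, -0.0, 0], [6.3, -9.2, -0.1, 0], [6.7, -8.8, 0.0, 0], [7.1, -8.5, -0.0, 0], [7.5, -8.1, -0.0, 0], [7.9, -7.7, -0.1, 0], [8.3, -7.4, 0.0, 0]]
[[8.6, -6.9, 0.0, 0], [8.9, -6.5, 0.0, 0], [9.3, -6.1, 0.0, 0], [9.5, -5.6, 0.0, 0], [9.8, -5.2, 0.0, 0], [10.1, -4.7, 0.0, 0], [10.2, -4.1, 0.0, 0], [10.4, -3.7, 0.0, 0], [10.7, -3.2, 0.0, 0], [10.7, -2.6, 0.1, 0]]
```

Tracking is very good, so I continue.

drive_tool:
  motion:
    - [4.4, -10.2, 0, 0]
    - [4.8, -10, 0, 0]
    - [5.4, -9.8, 0, 0]
    - [5.8, -9.5, 0, 0]
    - [6.3, -9.2, 0, 0]
    - [6.7, -8.9, 0, 0]
    - [7.1, -8.5, 0, 0]
    - [7.5, -8.2, 0, 0]
    - [7.9, -7.8, 0, 0]
    - [8.3, -7.4, 0, 0]

```text
clock: 22.07
position: [589.5, -57.2, 166.9]
ee_rot: [-0.704, 0.077, 0.705, 0.032]
contact_force: [7.1, -3.4, -0.9]
gripper_width: 10.2
```

```bash
python3 -c "
from arc import *
arc(0.0,0.03)"
```

```text
t 22.1 p [589.5 -57.2 166.9] th 0.484 r 227.5 F [ 7.1 -3.4 -0.9] w 10.2 j [ 0.21  0.38 -0.19  0.07 -1.02  1.17]
[[5.0, -4.1, -0.0, 0], [5.1, -4.0, -0.0, 0], [5.2, -3.8, -0.0, 0], [5.4, -3.7, -0.0, 0], [5.4, -3.5, -0.0, 0], [5.5, -3.4, -0.0, 0], [5.7, -3.2, -0.0, 0], [5.7, -3.0, -0.0, 0], [5.8, -2.9, -0.0, 0], [5.9, -2.7, -0.0, 0]]
[[5.9, -2.6, -0.0, 0], [6.1, -2.4, 0.0, 0], [6.1, -2.2, 0.0, 0], [6.1, -2.0, 0.0, 0], [6.2, -1.9, 0.0, 0], [6.3, -1.7, 0.0, 0], [6.3, -1.5, 0.0, 0]]
```

drive_tool:
  motion:
    - [5, -4.1, 0, 0]
    - [5.1, -4, 0, 0]
    - [5.2, -3.8, 0, 0]
    - [5.4, -3.7, 0, 0]
    - [5.4, -3.5, 0, 0]
    - [5.5, -3.4, 0, 0]
    - [5.7, -3.2, 0, 0]
    - [5.7, -3, 0, 0]
    - [5.8, -2.9, 0, 0]
    - [5.9, -2.7, 0, 0]

```text
clock: 22.9
position: [594.2, -26.3, 110.5]
ee_rot: [-0.704, 0.076, 0.705, 0.032]
contact_force: [6.3, 0.8, 2.4]
gripper_width: 9.9
```

drive_tool:
  motion:
    - [5.9, -2.6, 0, 0]
    - [6, -2.4, 0, 0]
    - [6, -2.2, 0, 0]
    - [6, -2, 0, 0]
    - [0, 0, 0, 0]
    - [0, 0, 0, 0]

```text
clock: 23.4
position: [595.5, -18.7, 85.8]
ee_rot: [-0.704, 0.076, 0.706, 0.032]
contact_force: [6.7, 1.4, 1.3]
gripper_width: 9.7
```

```bash
python3 -c "
from arc import *
arc(0.0,0.01)"
```

```text
t 23.4 p [595.5 -18.7  85.8] th 0.087 r 228.2 F [6.7 1.4 1.3] w 9.7 j [ 0.27  0.48 -0.27  0.08 -0.84  1.1 ]
[[2.1, -0.6, 0.0, 0], [2.1, -0.6, 0.0, 0], [2.2, -0.5, 0.0, 0], [2.1, -0.5, 0.0, 0], [2.1, -0.5, 0.0, 0], [2.2, -0.5, 0.0, 0], [2.1, -0.5, 0.0, 0], [2.2, -0.4, 0.0, 0], [2.1, -0.5, 0.0, 0]]
```

drive_tool:
  motion:
    - [2, -0.6, 0, 0]
    - [2, -0.6, 0, 0]
    - [2, -0.5, 0, 0]
    - [2, -0.5, 0, 0]
    - [2, -0.5, 0, 0]
    - [2, -0.5, 0, 0]
    - [2, -0.4, 0, 0]
    - [1, -0.2, 0, 0]
    - [0, 0, 0, 0]
    - [0, 0, 0, 0]

```text
clock: 24.23
position: [596.0, -15.5, 70.8]
ee_rot: [-0.704, 0.076, 0.705, 0.033]
contact_force: [6.3, 2.8, -0.3]
gripper_width: 9.7
```

drive_tool:
  motion:
    - [1, 0, 0, 0]
    - [1, 0, 0, 0]
    - [1, 0, 0, 0]
    - [0, 0, 0, 0]
    - [0, 0, 0, 0]

```text
clock: 24.65
position: [596.1, -15.1, 68.0]
ee_rot: [-0.704, 0.076, 0.705, 0.033]
contact_force: [5.8, 5.7, 0.4]
gripper_width: 9.9
```

drive_tool:
  motion:
    - [1, 0, 0, 0]
    - [1, 0, 0, 0]
    - [0, 0, 0, 0]
    - [0, 0, 0, 0]

```text
clock: 24.98
position: [596.2, -14.7, 66.1]
ee_rot: [-0.704, 0.075, 0.705, 0.033]
contact_force: [6.6, 6.9, 1.5]
gripper_width: 9.9
```

drive_tool:
  motion:
    - [1, 0, 0, 0]
    - [1, 0, 0, 0]
    - [0, 0, 0, 0]
    - [0, 0, 0, 0]

```text
clock: 25.32
position: [596.2, -14.4, 64.1]
ee_rot: [-0.704, 0.075, 0.705, 0.033]
contact_force: [4.7, 7.9, 1.4]
gripper_width: 9.3
```

drive_tool:
  motion:
    - [1, 0, 0, 0]
    - [1, 0, 0, 0]
    - [0, 0, 0, 0]
    - [0, 0, 0, 0]

```text
clock: 25.65
position: [596.4, -14.2, 62.2]
ee_rot: [-0.705, 0.075, 0.705, 0.033]
contact_force: [4.6, 9.6, 2.4]
gripper_width: 9.5
```

drive_tool:
  motion:
    - [1, 0, 0, 0]
    - [1, 0, 0, 0]
    - [0, 0, 0, 0]
    - [0, 0, 0, 0]

```text
clock: 25.98
position: [596.5, -14.2, 62.1]
ee_rot: [0.705, -0.075, -0.704, -0.033]
contact_force: [2.0, 9.6, 12.0]
gripper_width: 10.3
```

```bash
python3 - <<'E'
from arc import *
arc(0,.05)
s=snap("side","side7");cv2.imwrite("pics/crop8.png",cv2.resize(s[70:270,210:410],(600,600),interpolation=2))
E
```

```text
t 26.0 p [596.5 -14.2  62.1] th -0.019 r 228.3 F [ 2.   9.6 12. ] w 10.3 j [ 0.28  0.51 -0.3   0.08 -0.79  1.09]
[[-4.1, 1.5, -0.0, 0]]
```

View pics/crop8.png

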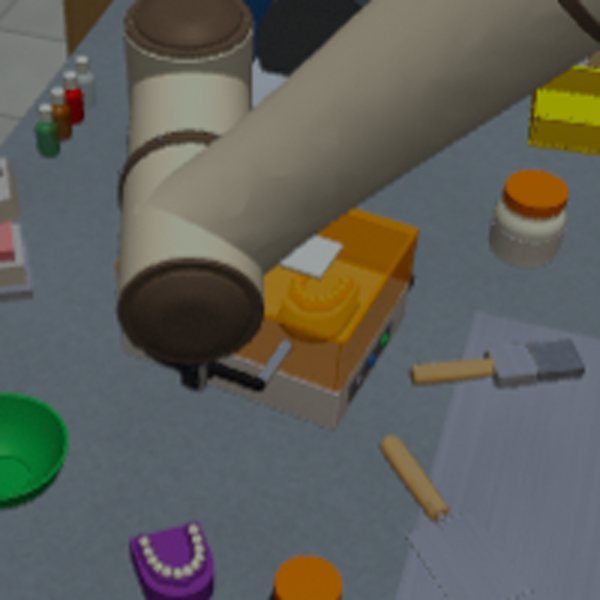

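The cover is shut: it stopped at th≈0 with 12 N upward force, and pink is visible under it. Releasing partly, so that the inner finger clears the front wall, then rising.

drive_tool:
  motion:
    - [-1, 0, 0, 0]
    - [0, 0, 0, 0]
    - [0, 0, 0, 0]
    - [0, 0, 0, 0]
    - [0, 0, 0, 0]
    - [0, 0, 0, 0]
  grip: 38

```text
clock: 26.53
position: [593.8, -18.3, 60.7]
ee_rot: [-0.702, 0.077, 0.707, 0.032]
contact_force: [0.2, 0.3, 0.4]
gripper_width: 38.0
```

drive_tool:
  motion:
    - [-5, 0, 0, 0]
    - [-10, 0, 0, 0]
    - [-15, 0, 0, 0]
    - [-30, 0, 0, 0]
    - [-40, 0, 0, 0]
    - [-40, 0, 0, 0]
    - [-40, 0, 0, 0]
    - [-40, 0, 0, 0]
    - [0, 0, 0, 0]

```text
clock: 27.28
position: [600.7, -3.8, 292.5]
ee_rot: [0.71, -0.075, -0.699, -0.033]
contact_force: [0.8, -0.0, 1.9]
gripper_width: 37.9
```

drive_tool:
  motion:
    - [0, -38, 0, 0]
    - [0, -40, 0, 0]
    - [0, -40, 0, 0]
    - [0, -40, 0, 0]
    - [0, -40, 0, 0]
    - [0, -40, 0, 0]
    - [0, 0, 0, 0]
    - [0, 0, 0, 0]
    - [0, 0, 0, 0]

```text
clock: 28.03
position: [633.0, 230.7, 266.2]
ee_rot: [-0.703, 0.077, 0.706, 0.032]
contact_force: [0.7, -0.1, 0.3]
gripper_width: 37.7
```

```bash
python3 - <<'E'
from plan import *
plan([])
t=snap("top","top8");s=snap("side","side8")
cv2.imwrite("pics/crop9.png",np.hstack([cv2.resize(t[150:290,280:420],(400,400),interpolation=2),cv2.resize(s[90:230,230:370],(400,400),interpolation=2)]))
H=np.array([561.,-236.5,50]);ux=np.array([.9874,-.1582,0]);uy=np.array([.1582,.9874,0])
c=H+uy*225+[0,0,35];print(proj("side",[c-52*ux,c+52*ux]),proj("top",[c-52*ux,c+52*ux]))
E
```

```text
t 28.0 p [633.  230.7 266.2] yawY -98.8 j [ 0.61  0.47  0.21  0.05 -1.35  0.8 ] F [ 0.7 -0.1  0.3] w 37.7 tilt [-0.01  -0.063 -0.998]
[[293.72391569 196.53269309]
 [257.3426794  183.02020346]] [[288.99240513 226.24304992]
 [294.14473643 189.33267066]]
```

View pics/crop9.png

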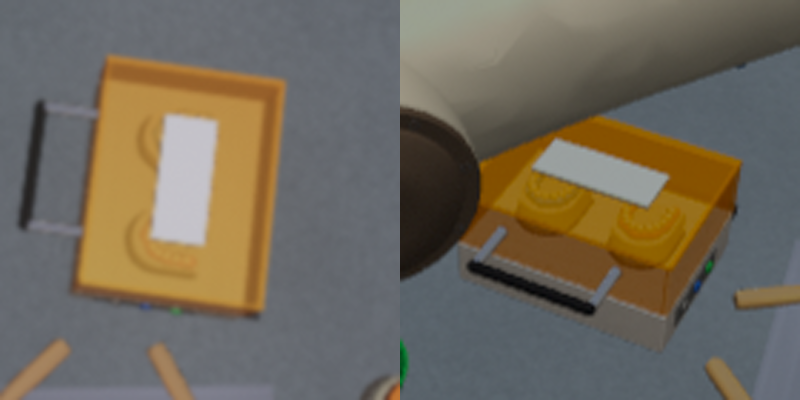

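The cover is flush on the base. The bar is at side pixels about (256,184) to (296,198), and (257,183) to (294,197) is predicted for shut. Both casts are in place under it and the arm is clear.

```bash
python3 -c "
from bench import arm
print(arm.job_done())"
```

```text
the job is handed in; nothing more can be done
None
```

I set cast_blue on pad_far and cast_pink on pad_near, both base down with heels to the hinge. I then lowered the cover at about 0.6 rad/s or slower, pressed it onto its stop, let go, moved clear and handed in at about 28 s of the 72 s.

**Casts:** from the release poses, both centres come out within about 2 mm of the pad centres. In the side view before closing, both showed even dark pad margins. I could not measure them in the top view: my numeric check on blue failed because it picked up the base instead, and the arm hid most of pink. After closing I saw them only through the cover.

**Cover:** it stopped with 12 N of upward force, and the angle worked out from the gripper position was about 0 (−0.02 rad). In the last picture the cover is flush and the bar is within about 3 pixels of where it should be when shut.

**Problems on the way:**
- My first grip on blue was about 12 mm too high, so I opened, lowered and gripped again.
- One move after placing pink ran joint 6 up to its 3.1 rad limit. It left the tool tilted about 3.6° for the rest of the run, and the grip on the bar held all the same.

I saw no sign of a bystander being moved in the views I took, but I did not measure their positions again.

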